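# Pack the tall cup under the coffee box's tray

## Robot

A 6-joint arm with a two-finger parallel gripper is mounted at the origin on the work surface. World frame = base frame: x ahead of the robot, y to its left, z up, the work surface at z = 0. Lengths are in m, angles in degrees, forces in N, time in s.
With the tool pointing down it reaches from about 0.4 to 0.825 m from the base axis. Payload 7 kg.
Tool frame: the origin (TCP) lies at the very end of the fingers, on their centre line; the grasp point (between the pads) lies 19 mm behind it (manip.grip_point_offset is the distance from the TCP to the grasp point, in m); z points along the fingers, y is the line along which they close (so a half turn about z gives the same grasp; the last joint's range is limited). The gripper opens to 85 mm and grips with 20 to 120 N. Pads are 22 mm wide; open, the fingers measure 114 mm over their backs; the gripper's body (76 mm by 85 mm) begins 54 mm behind the grasp point. The pads swing forward as they close: fully open they stand 13 mm farther back than shut.
Start: joints at [16.507, 20.546, 0.682, 0, -70.136, -16.507], TCP at [0.675, -0, 0.231] pointing down, gripper open.
Joint ranges: [-176.03, 176.03], [-82.01, 121.73], [-58.28, 71.71], [-173.87, 95.51], [-174.79, -0.11], [-173.66, 173.66]. Speed limits (degrees/s): [136.94, 136.94, 172.46, 180, 180, 180].

## Interface

Orientations are given as a 3x3 rotation matrix whose columns are the frame's x, y, z axes.
In Python, from cell import manip gives the robot as it stands. The module is installed in compiled form; this text tells all that it offers. Calls block until the motion is done:
- manip.move_to(position, orientation): joint-space move of the TCP to a pose.
- manip.move_l(position, frame=None, vel=0.15): straight line of the TCP; frame=None keeps the orientation; vel is the mean speed in m/s.
- manip.move_j(angles): joint-space move.
- manip.set_gripper(opening, squeeze=None): finger opening in m; squeeze is the grip in N (None keeps the last); returns when the fingers have stopped.
- manip.dwell(seconds).
- manip.solve_ik(position, orientation): joint angles nearest the present ones, or None.
- manip.capture(name): name is "scene" or "side" or "wrist"; returns a dict with "image" (400x640x3 uint8, red, green, blue), "intrinsics" (3x3 intrinsics, pixels), "D" ([k1, k2, p1, p2, k3] as OpenCV has them; the pictures are not rectified), "R" (3x3) and "t" (3): a world point X has camera coordinates R X + t; the wrist camera has in their place "mount" (4x4, takes a point from camera to tool coordinates, whose origin is the TCP and whose axes are the flange's). Camera axes: x right, y down, z forward; pixel columns grow to the right and rows downward; lengths in m; the calibration is good to about 2 mm. A picture is of the moment at which its call begins: read the wrist's pose just before it. There is no depth.
A pose or a line that the arm cannot do raises manip.MotionError and nothing moves.
- manip.hand_in(): hands the job in; it is judged then, once.
Readings, each from a call of its own:
- manip.current_time_s(): time.
- manip.current_joint_positions(): joint angles.
- manip.current_qvel(): joint speeds.
- manip.current_effort(): joint torques, N m.
- manip.current_ee_pos(): TCP position.
- manip.current_orientation(): TCP orientation.
- manip.current_ft_force(): force on the tool from outside, world axes, zero at the start.
- manip.current_wrist_torque(): the same for the moment, N m.
- manip.current_width(): finger opening in m.
- manip.current_grip_force(): force on a finger pad.
Only numpy, scipy, OpenCV 4.12 (cv2) and the standard library are available. Lean on these libraries where they do the work, as an engineer would, in place of code of your own. Each camera call takes 0.05 s, during which the arm holds its last target. There are 200 camera calls.

## Task

Swing the tray of the pine coffee box fully up and back by its handle, take the one tall cup from the sloping rack and set it down gently, standing upright on its foot, on the floor of the compartment underneath. Then lower the tray gently until it is fully down again, and let go. Leave the other cups and everything else on the ledge where they stand.

Things in the scene. Friction and masses are not known exactly. Their poses are not given: they have to be found in the camera images.
- coffee_box: Fixed pine box (mm): an open-topped compartment under a cantilever tray. Outer 170 (x) x 200 (y) x 100 high, walls and floor 8. Origin: centre of its underside; x to its back (away from the robot), z up. Two flat steel arms outside each side wall carry the tray (212 over the arms). Tray 170 x 200 x 36 deep, underside at z 102 when down; its spoons and tins are fixed in it, below its rim
- tray_handle (a point): Grip point of the tray's handle (mm), an upright flat pine tab 12 thick (box x), 70 wide (box y), standing 45 above the middle of the tray's near wall. The point is 20 below the tab's top edge, mid-thickness; at box (-79, 0, 163) when the tray is down. The tray stays level and the tab moves with it. Tray 0.35 kg, moving it takes up to about 7 N
- lift_arm (a joint): Angle q of the tray's parallel arms: 0 = fully down on the box, 2.09 = stop, fully up and back, compartment uncovered. Every point of the tray moves on an arc in the box's x-z plane: shift in box x = 110 mm*(cos(150deg-q)-cos(150deg)), in box z = 110 mm*(sin(150deg-q)-sin(150deg)). Stiff pivots: let go near the middle it stays, near either end it may sink slowly to the stop
- tall_cup_centre (a point): Tall cup (mm): white ceramic, no handle, 80 high, 49 across at the foot, 51 at the rim, wall 3.5, about 0.17 kg; the only tall one of four in the rack. It leans in one of the slots, 35 deg from vertical, mouth up and towards the rack's front (-x). Point: on its axis half-way up, 40 from the foot; z along its axis to the mouth. Grip it across, along the rack's y
- cup_rack: Fixed pine rack (mm), four slots 85 apart along y, a cup leaning in each. Origin: centre of its underside; front (-x) faces the robot's end of the ledge, turned to its right. Cup feet stand at (0, +-42.5 or +-127.5, 50); ribs 12 high between, lip 22 high below. A slat over the cups, from x -22 to 28, z 206 to 230, blocks a straight-down approach; along the leaning cup's own axis the way is free
- low_cup1_centre (a point): Low white cup (mm), 50 high, widening from 42 at the foot to 54 at the rim, leaning in a slot of the rack like the tall one; a bystander. Point: its centre, half-way up; z along the cup's axis towards the mouth
- low_cup2_centre (a point): Low white cup (mm), 50 high, widening from 42 at the foot to 54 at the rim, leaning in a slot of the rack like the tall one; a bystander. Point: its centre, half-way up; z along the cup's axis towards the mouth
- low_cup3_centre (a point): Low white cup (mm), 50 high, widening from 42 at the foot to 54 at the rim, leaning in a slot of the rack like the tall one; a bystander. Point: its centre, half-way up; z along the cup's axis towards the mouth
- coffee_pot: Black clay coffee pot, 165 mm tall, 112 across, beyond the gap between box and rack; bystander. Origin: centre of its underside
- roasting_pan: Flat steel roasting pan, 184 mm across, 18 high, short handle along its -y; bystander behind and left of the box. Origin: centre of its underside
- scoop: Green plastic scoop, 46 mm across, 28 high, handle 95 along its -y; bystander beyond the rack. Origin: centre under its bowl
- incense_dish: Small white ceramic incense dish, 68 mm across, 26 high; bystander between box and rack. Origin: centre of its underside
- sugar_jar: Glass jar with metal cap, 72 mm across, 100 high; bystander to the left of the box. Origin: centre of its underside
There are look-alikes about, which are no part of the job. What is shaped like the part that bears tall_cup_centre but orange is not meant.

How it is judged:
By the outcome, as a careful person would: the job done as asked, in the order asked, and still so for the second after the job is handed in, with the robot touching nothing.
It also fails if it takes over 72 s, if anything falls off the work surface, if the arm or the gripper's body presses on something with over 40 N, if the wrist force passes 120 N, or if a joint passes its speed limit or range.

## Working session

There is one attempt and no reset: what is moved stays moved. The work goes in short steps, each a Python script; the robot and the scene stay as the last script left them, time stands still between calls to the robot, and variables do not carry over. Pictures are saved under pics/ and viewed, at most 10 in all, crops included, and the job is handed in when it is done.

```bash
mkdir -p pics
python3 - <<'E'
from cell import manip
import cv2,numpy as np,pickle
d={}
for n in("scene","side","wrist"):
    c=manip.capture(n);d[n]=c
    cv2.imwrite(f"pics/{n}0.png",c["image"][:,:,::-1])
    print(n,{k:np.round(v,3).tolist() for k,v in c.items() if k!="image"})
pickle.dump(d,open("cap0.pkl","wb"))
print(manip.current_time_s(),manip.grip_point_offset,manip.current_orientation())
E
```

```text
scene {'intrinsics': [[449.585, 0.0, 323.826], [0.0, 449.585, 198.197], [0.0, 0.0, 1.0]], 'D': [-0.054, 0.0, 0.0, 0.0, 0.0], 'R': [[-0.857, 0.515, 0.013], [0.436, 0.737, -0.516], [-0.276, -0.436, -0.856]], 't': [0.441, -0.23, 1.525]}
side {'intrinsics': [[441.8, 0.0, 313.664], [0.0, 441.8, 198.682], [0.0, 0.0, 1.0]], 'D': [-0.02, 0.0, 0.0, 0.0, 0.0], 'R': [[0.825, -0.565, -0.014], [-0.418, -0.593, -0.688], [0.381, 0.573, -0.726]], 't': [-0.434, 0.363, 1.123]}
wrist {'intrinsics': [[320.329, 0.0, 311.864], [0.0, 320.329, 197.208], [0.0, 0.0, 1.0]], 'D': [0.015, 0.0, 0.0, 0.0, 0.0], 'mount': [[-0.0, -0.963, -0.27, 0.069], [1.0, -0.0, -0.001, 0.0], [0.001, -0.27, 0.963, -0.143], [0.0, 0.0, 0.0, 1.0]]}
0.15 0.0187 [[-4.76298701e-05 -9.99999216e-01 -1.25159932e-03]
 [-9.99999991e-01  4.77908502e-05 -1.28589909e-04]
 [ 1.28649623e-04  1.25159319e-03 -9.99999208e-01]]
```

View pics/scene0.png

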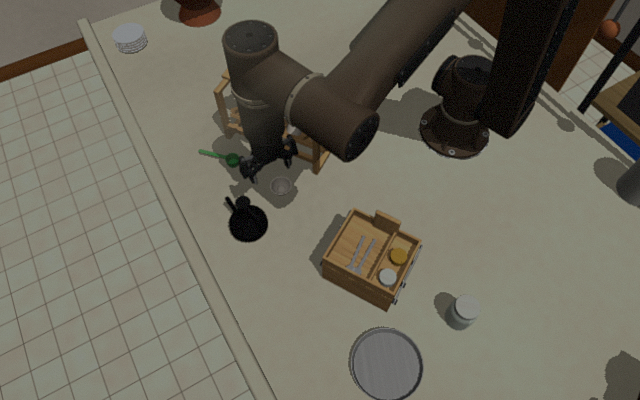

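View pics/side0.png

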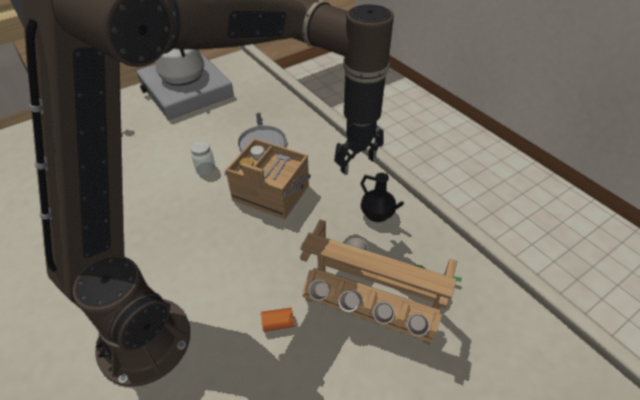

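The scene view shows the box at about (372,258), with its tab at (387,220). The side view shows four cups at (319,290), (350,300), (384,312) and (418,324), and an orange decoy at (278,320). I'll make rough estimates first, then enlarge crops.

```bash
cat > h.py <<'E'
import cv2,numpy as np,pickle
def ray(c,px):
    u=cv2.undistortPoints(np.array(px,float).reshape(-1,1,2),c["intrinsics"],np.array(c["D"])).reshape(-1,2)
    d=np.c_[u,np.ones(len(u))]
    R=np.array(c["R"]);t=np.array(c["t"])
    return -R.T@t, d@R
def onz(c,px,z):
    o,d=ray(c,px); return o+d*((z-o[2])/d[:,2])[:,None]
def proj(c,X):
    return cv2.projectPoints(np.array(X,float).reshape(-1,1,3),cv2.Rodrigues(np.array(c["R"]))[0],np.array(c["t"]),c["intrinsics"],np.array(c["D"]))[0].reshape(-1,2)
def tri(c1,p1,c2,p2):
    o1,d1=ray(c1,[p1]);o2,d2=ray(c2,[p2]);d1=d1[0];d2=d2[0]
    s=np.linalg.lstsq(np.c_[d1,-d2],o2-o1,rcond=None)[0]
    a=o1+s[0]*d1;b=o2+s[1]*d2
    return (a+b)/2,np.linalg.norm(a-b)
def wristcap(m):
    p=np.array(m.current_ee_pos());O=np.array(m.current_orientation())
    c=m.capture("wrist");M=np.array(c["mount"])
    Rw=O@M[:3,:3];tw=O@M[:3,3]+p
    c["R"]=Rw.T;c["t"]=-Rw.T@tw
    return c
E
python3 - <<'E'
from h import *
d=pickle.load(open("cap0.pkl","rb"));s=d["scene"];e=d["side"]
np.set_printoptions(precision=3,suppress=True)
print(onz(s,[(353,211),(421,241),(323,258),(389,307)],.138))
print("tab",onz(s,[(387,220)],.16))
print("cups",onz(e,[(319,290),(350,300),(384,312),(418,324)],.11))
a=cv2.resize(s["image"][200:315,310:435],None,fx=4.6,fy=4.6,interpolation=2)
b=cv2.resize(e["image"][225:345,290:470],None,fx=4.4,fy=4.4,interpolation=2)
cv2.imwrite("pics/a.png",a[:,:,::-1]);cv2.imwrite("pics/b.png",b[:,:,::-1])
E
```

```text
[[0.516 0.15  0.138]
 [0.414 0.314 0.138]
 [0.655 0.225 0.138]
 [0.585 0.414 0.138]]
tab [[0.463 0.227 0.16 ]]
cups [[ 0.415 -0.189  0.11 ]
 [ 0.461 -0.255  0.11 ]
 [ 0.507 -0.327  0.11 ]
 [ 0.551 -0.396  0.11 ]]
```

View pics/a.png

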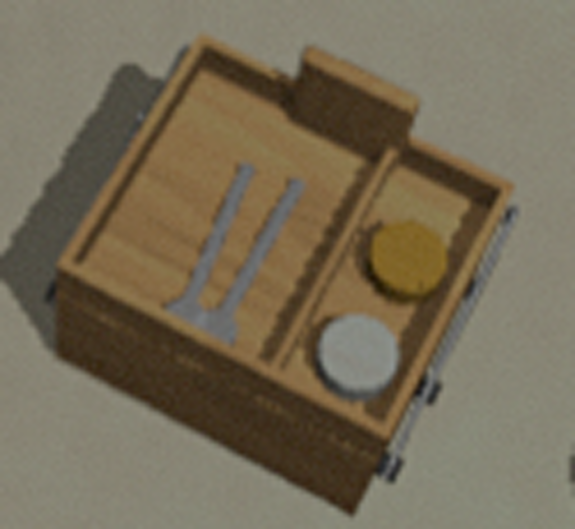

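View pics/b.png

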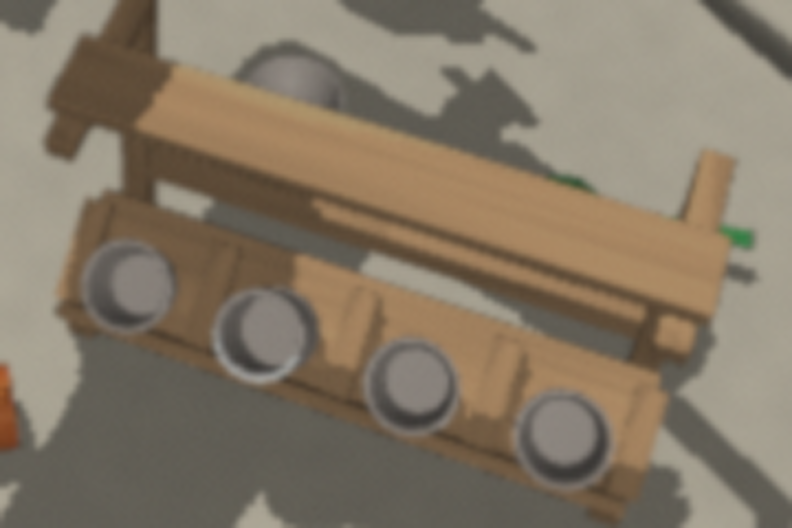

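The scene crop gives clear tray-rim corners. The wrist camera will have to settle which cup is tall, because the side view looks along the cups' axes. Next: box pose, IK checks, and a move above the handle.

```bash
cat >> h.py <<'E'
def boxpose(c,px):  # near-right(-y), near-left(+y), far-right, far-left rim corners
    P=onz(c,px,.138)[:,:2]; m=P.mean(0)
    B=np.array([(-.085,-.1),(-.085,.1),(.085,-.1),(.085,.1)])
    H=(B-B.mean(0)).T@(P-m);yaw=np.arctan2(H[0,1]-H[1,0],H[0,0]+H[1,1])
    r=np.array([[np.cos(yaw),-np.sin(yaw)],[np.sin(yaw),np.cos(yaw)]])
    return m,yaw,np.linalg.norm(P-m-B@r.T,axis=1)
def rz(a): return np.array([[np.cos(a),-np.sin(a),0],[np.sin(a),np.cos(a),0],[0,0,1.]])
def frame(zt,yt):
    zt=np.array(zt,float);yt=np.array(yt,float);return np.c_[np.cross(yt,zt),yt,zt]
E
python3 - <<'E'
from h import *
from cell import manip
np.set_printoptions(precision=3,suppress=True)
d=pickle.load(open("cap0.pkl","rb"));s=d["scene"];e=d["side"]
px=[(354.1,208),(421.3,240.7),(323,257),(393.7,293.9)]
P=onz(s,px,.138);print(P,np.linalg.norm(P[0]-P[1]),np.linalg.norm(P[2]-P[3]),np.linalg.norm(P[0]-P[2]))
m,yaw,res=boxpose(s,px);print("box",m,np.degrees(yaw),res)
f=lambda x,y:(310+x/4.6,200+y/4.6)
T=onz(s,[f(310,46),f(418,98)],.183);print("tab top",T,np.linalg.norm(T[0]-T[1]))
Rb=rz(yaw);o=np.r_[m,0]
print("tab pred",o+Rb@[-.079,0,.183])
for sg in(1,-1):
    F=frame([0,0,-1],sg*Rb[:,0])
    for b in([-.079,0,.25],[-.079,0,.149],[-.079+.095,0,.149+.055],[-.079+.19,0,.149]):
        print(sg,manip.solve_ik(o+Rb@b,F))
ax=rz(np.radians(33.4))
for sg in(1,-1):
  F=frame(ax@[.574,0,-.819],sg*ax[:,1])
  for k in(.03,-.12):
    print("cup",sg,manip.solve_ik(np.array([.461,-.255,.115])+F[:,2]*k,F))
E
```

```text
[[0.509 0.144 0.138]
 [0.412 0.314 0.138]
 [0.654 0.223 0.138]
 [0.557 0.393 0.138]] 0.19551669891722784 0.19588563998412425 0.16506108063517724
box [0.533 0.268] 29.264641774941282 [0.004 0.003 0.002 0.004]
tab top [[0.478 0.199 0.183]
 [0.445 0.256 0.183]] 0.0660139815081919
tab pred [0.464 0.23  0.183]
1 [ 48.073   4.915 -17.247   0.    -67.837 161.191]
1 [ 48.073   9.899 -25.59    0.    -54.511 161.191]
1 [ 45.029  15.797  -9.812   0.    -64.391 164.236]
1 [ 42.846  26.655  -0.858   0.    -62.487 166.419]
-1 [ 48.073   4.915 -17.247   0.    -67.837 -18.809]
-1 [ 48.073   9.899 -25.59    0.    -54.511 -18.809]
-1 [ 45.029  15.797  -9.812   0.    -64.391 -15.764]
-1 [ 42.846  26.655  -0.858   0.    -62.487 -13.581]
cup 1 [-33.993  15.    -21.295 -45.022 -48.505   6.594]
cup 1 [-42.51    5.2   -16.166 -38.031 -64.63    1.487]
cup -1 [ -33.993   15.     -21.295  -45.022  -48.505 -173.406]
cup -1 None
```

Run:
```python
from h import *
from cell import manip
np.set_printoptions(precision=3,suppress=True)
o=np.r_[.533,.268,0];Rb=rz(np.radians(29.26))
manip.move_to(o+Rb@[-.079,0,.24],frame(np.array([0,0,-1]),-Rb[:,0]))
manip.set_gripper(.05,30)
w=wristcap(manip);s=manip.capture("scene");e=manip.capture("side")
pickle.dump(dict(wrist=w,scene=s,side=e),open("cap1.pkl","wb"))
T=[o+Rb@[-.079+a,b,.183] for a in(-.006,.006) for b in(-.035,.035)]
print(proj(w,T),manip.current_time_s(),manip.current_ft_force())
z=cv2.resize(s["image"][60:190,190:350],(640,520)[:2] and (400,325),interpolation=2)
cv2.imwrite("pics/w1.png",np.vstack([w["image"][100:370],np.hstack([z,np.zeros((325,240,3),np.uint8)])])[:,:,::-1])
```

```text
[[321.08  163.615]
 [320.387 264.525]
 [301.995 163.632]
 [302.931 264.539]] 1.9333 [0.311 0.215 0.514]
```

View pics/w1.png

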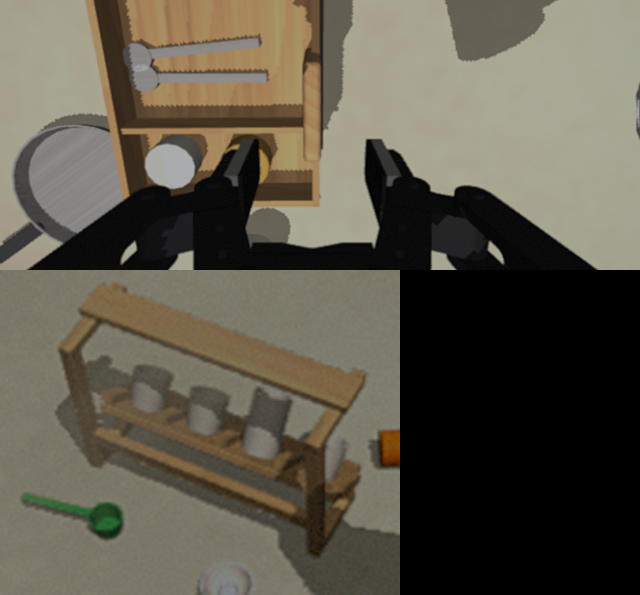

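The wrist view shows the tab top at u 305–322, v 155–262, close to the prediction. The scene crop shows the tall cup is the third from the left, which is second from the box end and matches side-view cup (350,301). Now I'll refine the yaw, grasp the tab and start the arc with a force check.

```bash
cat >> h.py <<'E'
def arc(q): q=np.radians(q);a=np.radians(150);return np.array([.11*(np.cos(a-q)-np.cos(a)),0,.11*(np.sin(a-q)-np.sin(a))])
E
python3 - <<'E'
from h import *
from cell import manip
np.set_printoptions(precision=4,suppress=True)
d=pickle.load(open("cap1.pkl","rb"));w=d["wrist"]
P=onz(w,[(321,100),(318.5,306)],.138);v=P[1]-P[0]
yaw=np.arctan2(v[1],v[0])-np.pi/2
print("wrist corner",P,"yaw",np.degrees(yaw))
T=onz(w,[(305,158),(322,158),(306,261),(321,261)],.183);tab=T.mean(0)
print("tab",tab,np.linalg.norm(T[0]-T[2]),np.linalg.norm(T[0]-T[1]))
o=np.r_[.533,.268,0];Rb=rz(np.radians(29.26));print("pred",o+Rb@[-.079,0,.183])
c=d["side"];r=onz(c,[(350.3,301)],.1155);rl=onz(c,[(319.1,290),(383.6,312.5),(417.9,324.4)],.091)
v=rl[2]-rl[0];rx=np.array([-v[1],v[0],0])/np.linalg.norm(v)
print("rack yaw",np.degrees(np.arctan2(rx[1],rx[0])),np.linalg.norm(v),"feet",r+.0459*rx,rl+.0287*rx)
E
```

```text
wrist corner [[0.4943 0.1613 0.138 ]
 [0.4108 0.3124 0.138 ]] yaw 28.92085416670946
tab [0.4645 0.2261 0.183 ] 0.0708827056470188 0.010637422546877095
pred [0.4641 0.2294 0.183 ]
rack yaw 33.13294681452678 0.25282296251233394 feet [[ 0.4957 -0.2352  0.1155]] [[ 0.4457 -0.1639  0.091 ]
 [ 0.5378 -0.3051  0.091 ]
 [ 0.5839 -0.3757  0.091 ]]
```

Run:
```python
from h import *
from cell import manip
np.set_printoptions(precision=3,suppress=True)
Rb=rz(np.radians(29.1));F=frame(np.array([0,0,-1]),-Rb[:,0])
h=np.r_[.4643,.2275,.149]
manip.move_l(h+[0,0,.06],F,.2); manip.move_l(h,None,.08)
print(manip.current_ft_force())
manip.set_gripper(0,60)
print("w",manip.current_width(),manip.current_grip_force(),manip.current_ft_force(),manip.current_time_s())
h=np.array(manip.current_ee_pos())
for q in(8,16,25):
    manip.move_l(h+Rb@arc(q),None,.06); f=manip.current_ft_force();print(q,Rb.T@f,manip.current_width())
    if np.linalg.norm(f)>35: break
np.save("h0.npy",h);print(manip.current_time_s())
```

```text
[ 0.656 -0.058  0.013]
w 0.011108390098559712 60.565327405929565 [4.238 1.038 0.098] 3.5667
8 [ 1.284  0.458 -2.333] 0.011128688831743989
16 [ 1.22   1.672 -1.783] 0.01147448469060193
25 [-0.683  2.766 -1.052] 0.011008716652230932
4.8417
```

Run:
```python
from h import *
from cell import manip
np.set_printoptions(precision=3,suppress=True)
Rb=rz(np.radians(29.1));h=np.load("h0.npy")
for q in list(range(35,116,10))+[118.5,119.75]:
    manip.move_l(h+Rb@arc(q),None,.08 if q<116 else .03); f=Rb.T@manip.current_ft_force();print(q,f)
    if np.linalg.norm(f)>40: break
p=np.array(manip.current_ee_pos());np.save("h1.npy",p)
manip.set_gripper(.04);print(Rb.T@manip.current_ft_force())
manip.move_l(p+[0,0,.07],None,.15)
w=wristcap(manip);s=manip.capture("scene");e=manip.capture("side")
pickle.dump(dict(wrist=w,scene=s,side=e),open("cap2.pkl","wb"))
print(p-h,Rb.T@(p-h),manip.current_time_s())
cv2.imwrite("pics/s2.png",np.vstack([cv2.resize(w["image"],(480,300)),cv2.resize(e["image"][100:280,180:468],(480,300))])[:,:,::-1])
```

```text
35 [ 1.724  4.393 -1.831]
45 [ 2.289  4.531 -1.592]
55 [ 2.235  6.153 -0.828]
65 [ 2.553  6.253 -2.24 ]
75 [ 2.723  6.864 -2.502]
85 [ 3.019  6.445 -2.953]
95 [ 3.002  6.189 -4.414]
105 [ 2.086  7.415 -3.8  ]
115 [ 3.392  7.391 -5.061]
118.5 [ 2.772  7.819 -4.461]
119.75 [ 1.596  8.083 -2.339]
[ 0.208 -0.238 -0.874]
[0.166 0.094 0.   ] [0.191 0.001 0.   ] 10.15
```

View pics/s2.png

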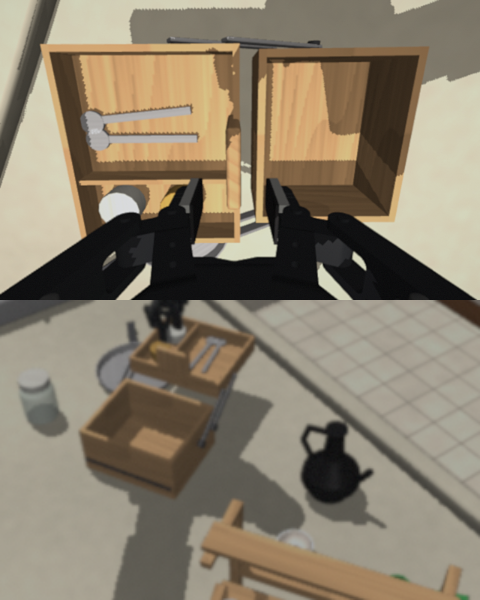

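The tray is fully back and the compartment is uncovered, with its outer rim corners at about (258,50), (428,48), (395,221) and (257,218) in the reduced wrist view. Next I'll go to the cup's pre-grasp on its axis and look.

Run:
```python
from h import *
from cell import manip
np.set_printoptions(precision=3,suppress=True)
d=pickle.load(open("cap2.pkl","rb"));w=d["wrist"]
P=onz(w,[(258*4/3,50*4/3),(428*4/3,48*4/3),(395*4/3,221*4/3),(257*4/3,218*4/3)],.1)
print("box rim",P,P.mean(0),np.linalg.norm(P-np.roll(P,1,0),axis=1))
A=rz(np.radians(33.1));a=A@[-np.sin(np.radians(35)),0,np.cos(np.radians(35))]
F=frame(-a,A[:,1]);foot=np.array([.4935,-.235,.05])
p=np.array(manip.current_ee_pos());manip.move_l(p+[0,0,.12],None,.3)
mid=frame([0,0,-1],np.array([-.4,.9165,0]));
print(manip.solve_ik([.43,-.02,.38],mid),manip.solve_ik(foot+a*.2,F))
manip.move_to([.43,-.02,.38],mid)
manip.move_to(foot+a*.2,F)
manip.set_gripper(.066)
c=wristcap(manip);pickle.dump(c,open("cap3.pkl","wb"))
print(proj(c,[foot+a*.08,foot+a*.0035]),manip.current_time_s(),manip.current_ft_force())
cv2.imwrite("pics/w3.png",c["image"][:,:,::-1])
```

```text
box rim [[0.657 0.224 0.1  ]
 [0.508 0.14  0.1  ]
 [0.41  0.311 0.1  ]
 [0.56  0.39  0.1  ]] [0.534 0.266 0.1  ] [0.193 0.17  0.197 0.169]
[ 23.796  -7.286 -12.514   0.    -84.772 -90.218] [-43.428   5.174 -16.122 -37.971 -65.038   1.929]
[[312.011 190.559]
 [311.993 172.734]] 14.025 [ 0.069  0.619 -0.642]
```

View pics/w3.png

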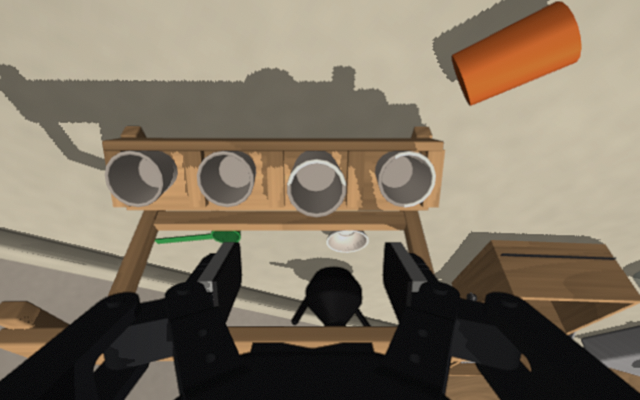

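The tall cup's rim is centred at (317,187.5), against a prediction of (312,190.6). That means a shift of about 4.5 mm along rack +y. The row is level in the view, so the yaw is right. Grasp now.

Run:
```python
from h import *
from cell import manip
np.set_printoptions(precision=4,suppress=True)
A=rz(np.radians(33.1));a=A@[-np.sin(np.radians(35)),0,np.cos(np.radians(35))]
F=frame(-a,A[:,1])
c=pickle.load(open("cap3.pkl","rb"));o,dd=ray(c,[(317.3,187.5)]);dd=dd[0]
old=np.array([.4935,-.235,.05]);r=old+a*.08
rim=o+dd*((r-o)@a)/(dd@a); print("shift rack",A.T@(rim-r))
foot=old+A@[-.001,(A.T@(rim-r))[1],0];np.save("foot.npy",foot)
manip.move_l(foot+a*.2,F,.1)
manip.move_l(foot+a*.085,None,.15);print(manip.current_ft_force())
manip.move_l(foot+a*.037,None,.08);print(manip.current_ft_force())
manip.set_gripper(.0,30);f=manip.current_ft_force()
print("w",manip.current_width(),manip.current_grip_force(),A.T@f,manip.current_ee_pos(),manip.current_time_s())
```

```text
shift rack [-0.0022  0.0045 -0.0015]
[ 0.2425 -0.4632 -0.5573]
[ 0.0819 -0.5359  0.4917]
w 0.05122976002652597 31.15358155220747 [-1.4888 -0.5889  2.1917] [ 0.4725 -0.2438  0.0808] 16.2167
```

Run:
```python
from h import *
from cell import manip
np.set_printoptions(precision=4,suppress=True)
A=rz(np.radians(33.1));a=A@[-np.sin(np.radians(35)),0,np.cos(np.radians(35))];foot=np.load("foot.npy")
f0=manip.current_ft_force()
manip.move_l(foot+a*.06,None,.08);print(A.T@np.array(manip.current_ft_force()),manip.current_width())
manip.move_l(foot+a*.18,None,.2)
p=np.array(manip.current_ee_pos());O=np.array(manip.current_orientation())
up=p+[0,0,.11];print(up,manip.solve_ik(up,O))
manip.move_l(up,None,.2)
Rb=rz(np.radians(29.4));F=frame([0,0,-1],Rb[:,1]);b=np.array([.534,.267,0])
t=b+Rb@[-.01,0,.25]
print(manip.solve_ik([.43,-.0,.33],F),manip.solve_ik(t,F),manip.solve_ik(b+Rb@[-.01,0,.045],F))
manip.move_to([.43,-.0,.33],F); manip.move_to(t,F)
w=wristcap(manip);s=manip.capture("scene");e=manip.capture("side");pickle.dump(dict(wrist=w,scene=s,side=e),open("cap4.pkl","wb"))
print(manip.current_width(),manip.current_ft_force(),manip.current_time_s())
cv2.imwrite("pics/v4.png",np.vstack([cv2.resize(w["image"],(480,300)),cv2.resize(e["image"][60:360,180:500],(480,300) and (320,300)) if 0 else cv2.resize(e["image"][60:360,100:580],(480,300))])[:,:,::-1])
```

```text
[ 0.4592  0.2731 -1.4277] 0.05063104332193124
[ 0.4036 -0.2876  0.3066] [-41.2327  -0.234  -10.0294 -35.2901 -73.067   -7.2909]
[ 26.4903  -6.615  -18.1992   0.     -78.4157 -87.0903] [  45.5867   11.6489   -9.1618    0.      -69.1892 -106.1867] [  45.5867   22.8951  -23.3222    0.      -43.7827 -106.1867]
0.050969530068215446 [ 0.3316  0.2994 -2.1083] 20.7417
```

View pics/v4.png

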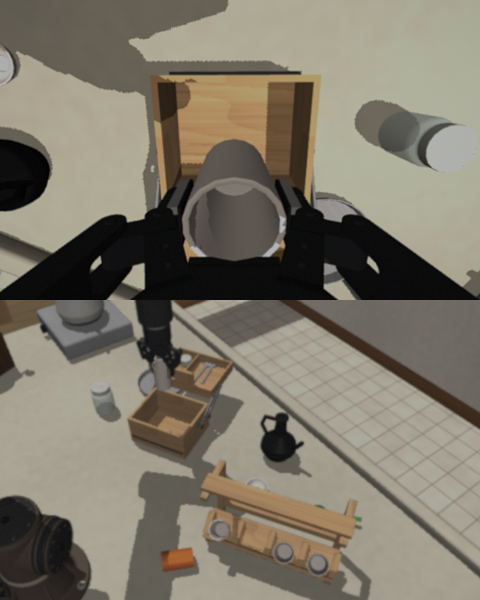

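The cup is held squarely above the compartment and the other three cups are still in their slots. Lower it until the floor is felt.

Run:
```python
from h import *
from cell import manip
np.set_printoptions(precision=4,suppress=True)
p=np.array(manip.current_ee_pos());f0=np.array(manip.current_ft_force())
manip.move_l(np.r_[p[:2],.10],None,.15);print(manip.current_ft_force())
z=.054;manip.move_l(np.r_[p[:2],z],None,.06)
f0=np.array(manip.current_ft_force());print(f0)
while z>.036:
    z-=.001;manip.move_l(np.r_[p[:2],z],None,.02);f=np.array(manip.current_ft_force())-f0
    if f[2]>2.5: break
print("contact z",z,f,manip.current_time_s())
manip.set_gripper(.068);print(manip.current_width(),manip.current_ft_force())
manip.move_l(np.r_[p[:2],.11],None,.06);manip.move_l(np.r_[p[:2],.27],None,.2)
w=wristcap(manip);s=manip.capture("scene");e=manip.capture("side");pickle.dump(dict(wrist=w,scene=s,side=e),open("cap5.pkl","wb"))
print(manip.current_time_s())
cv2.imwrite("pics/v5.png",np.vstack([cv2.resize(w["image"],(480,300)),cv2.resize(e["image"][100:280,180:468],(480,300))])[:,:,::-1])
```

```text
[ 0.5291 -0.8645 -2.4834]
[-0.3827  1.0122 -1.3085]
contact z 0.04599999999999999 [-1.9505 -2.9144  6.8034] 24.8083
0.06803127580472217 [-0.6928  0.8255 -0.2447]
27.4417
```

View pics/v5.png

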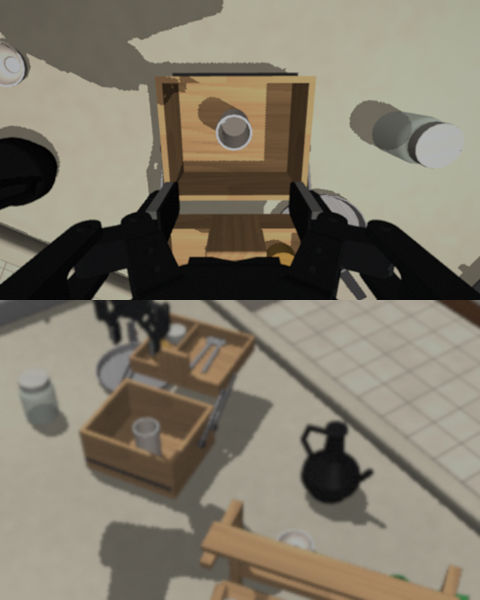

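The cup is standing upright mid-compartment, rim at (235,132) in the reduced wrist view. Now I'll take the handle again and lower the tray.

Run:
```python
from h import *
from cell import manip
np.set_printoptions(precision=4,suppress=True)
R1=rz(np.radians(29.1));F=frame([0,0,-1],-R1[:,0]);h1=np.load("h1.npy");h0=np.load("h0.npy")
manip.move_to(h1+[0,0,.1],F);manip.set_gripper(.045)
manip.move_l(h1,None,.12);print(manip.current_ft_force())
manip.set_gripper(0,60);print("w",manip.current_width(),manip.current_ft_force(),manip.current_time_s())
for q in list(range(110,9,-10))+[5,2,1,.3,0]:
    manip.move_l(h0+R1@arc(q),None,.08 if q>15 else .03);f=R1.T@manip.current_ft_force();print(q,f)
    if np.linalg.norm(f)>35: break
print(manip.current_width(),manip.current_time_s())
```

```text
[-0.7168  0.6037 -0.6152]
w 0.011271603659164638 [-2.3784 -0.3016  5.4441] 30.6
110 [2.5818 5.0721 0.5456]
100 [1.5235 6.2375 2.8263]
90 [1.8565 6.0357 3.9503]
80 [1.2878 6.2837 5.3865]
70 [-0.3731  6.4719  7.545 ]
60 [-1.6781  6.7369  8.4092]
50 [-4.7152  5.1703 10.6672]
40 [-7.941   6.5232 10.9869]
30 [-8.8752  5.6044  7.804 ]
20 [-8.5718  5.4968  3.4569]
10 [-5.6938  4.0865  1.3857]
5 [-4.7355  3.7306 -2.6777]
2 [-4.4017  3.0312 -3.3218]
1 [-3.6913  2.9171 -2.995 ]
0.3 [-5.1881  2.9153  4.3061]
0 [-5.6966  3.2391  7.3341]
0.011338252732933719 36.8667
```

Run:
```python
from h import *
from cell import manip
np.set_printoptions(precision=4,suppress=True)
p=np.array(manip.current_ee_pos());manip.move_l(p-[0,0,.0015],None,.01);print(manip.current_ft_force())
manip.set_gripper(.05);manip.move_l(p+[0,0,.091],None,.15)
w=wristcap(manip)
manip.move_to([.45,-.02,.36],np.array(manip.current_orientation()))
s=manip.capture("scene");e=manip.capture("side");print(manip.current_time_s(),manip.current_ft_force())
d=pickle.load(open("cap0.pkl","rb"))
f=lambda i,s:cv2.resize(i["image"][s],(400,300))
S=np.s_[195:325,300:474];E=np.s_[130:260,180:354];Rk=np.s_[220:350,290:464]
W=cv2.resize(w["image"],(400,300))
cv2.imwrite("pics/v6.png",np.vstack([np.hstack([f(s,S),f(e,E)]),np.hstack([f(e,Rk),W])])[:,:,::-1])
b=s["image"][205:312,318:425].astype(int);a=d["scene"]["image"][205:312,318:425].astype(int)
print("box change",np.abs(a-b).mean())
# same-height check: shift between before/after crops
g=lambda x:cv2.cvtColor(x.astype(np.uint8),cv2.COLOR_RGB2GRAY).astype(np.float32)
print("shift px",cv2.phaseCorrelate(g(a),g(b)))
```

```text
[-9.8069  0.0562 12.1962]
39.5583 [-0.7341 -0.569  -0.7702]
box change 10.815500625964422
shift px ((0.0065248238812785075, -0.006996200283388987), 0.9772706129913958)
```

View pics/v6.png

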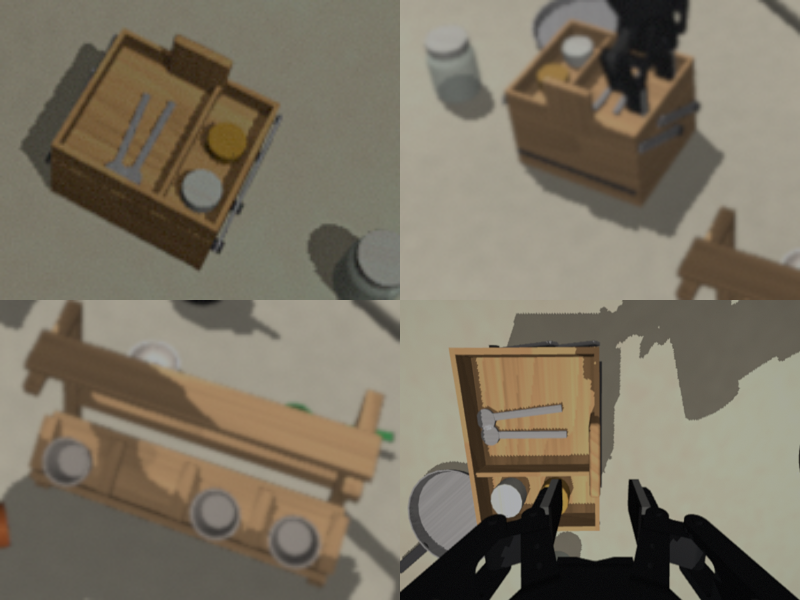

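The tray is back exactly where it began (image shift under 0.01 px). The tall cup's slot is empty, the other cups haven't moved, and the arm is clear of everything. Handing in.

```bash
python3 -c "
from cell import manip
print(manip.hand_in())"
```

```text
the job is handed in; nothing more can be done
None
```

The job is handed in at about 40 s of the 72 s: the tall cup stands upright on the compartment floor, the tray is fully down and released, and the pictures show the other cups still in place; the judge's verdict was not shown.

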